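# Pack and close the home-visit polish case

## Robot

A 6-joint arm with a two-finger parallel gripper is mounted at the origin on a cart in front of the work surface, level with it; the furniture and walls round the work are solid. World frame = base frame: x ahead of the robot, y to its left, z up, the work surface at z = 0. Lengths are in m, angles in rad, forces in N, time in s.
With the tool pointing down it reaches from about 0.2 to 0.875 m from the base axis. Payload 3.4 kg.
Tool frame: the origin (TCP) lies on the centre line of the jaws, within the pads' length; the fingertips stand 19 mm ahead of it and the grasp point (between the pads) is the TCP (robot.finger_overhang is the distance from the TCP to the fingertips, in m); z points along the fingers, y is the line along which they close (so a half turn about z gives the same grasp; the last joint's range is limited). The gripper opens to 94 mm and grips with 3 to 60 N. Pads are 16 mm wide; open, the fingers measure 119 mm over their backs; the gripper's body (75 mm by 177 mm) begins 78 mm behind the grasp point.
Start: joints at [-1.425, 0.276, 1.505, -0, 1.361, -0.121], TCP at [0.152, -0.555, 0.198] pointing down, gripper open.
Joint ranges: [-2.89, 2.89], [-0.75, 2.08], [0.22, 2.7], [-1.18, 4.32], [0.11, 2.71], [-2.7, 2.7]. Speed limits (rad/s): [2.57, 2.57, 3.14, 3.14, 3.14, 3.14].

## Interface

Orientations are given as a unit quaternion [x, y, z, w].
In Python, from station import robot gives the robot as it stands. Calls block until the motion is done:
- robot.move_pose(position, orientation): joint-space move of the TCP to a pose.
- robot.movel(position, rot=None, v=0.15, f_stop=None): straight line of the TCP; rot=None keeps the orientation; v is the mean speed in m/s. With f_stop (N) it stops when the force on the tool has changed by that much, and returns True; else False.
- robot.set_joints(angles): joint-space move.
- robot.command_gripper(opening): finger opening in m; the grip force is fixed at half the most; returns when the fingers have stopped.
- robot.dwell(seconds).
- robot.ik(position, orientation): joint angles nearest the present ones, or None.
- robot.get_state(): the state.
- robot.grab_frame(name): name is "scene" or "top" or "wrist"; returns (picture, depth): 384x512x3 uint8, red, green, blue; 384x512 float32, m along the optical axis (not along the pixel's ray), 0 where there is no reading.
- robot.camera_info(name): a dict with "fx", "fy", "cx", "cy" (pixels), "eye" and "rotation" of the camera in the world; the wrist camera has in their place "mount" (4x4, takes a point from camera to tool coordinates, whose origin is the TCP and whose axes are the flange's). Camera axes: x right, y down, z forward; pixel columns grow to the right and rows downward; lengths in m; the calibration is good to about 2 mm. A picture is of the moment at which its call begins: read the wrist's pose just before it. camera_info takes no time and is no camera call.
A pose or a line that the arm cannot do raises robot.PlanningError and nothing moves.
- robot.hand_in(): hands the job in; it is judged then, once.
Trained networks look in the newest picture that a camera, given by its name, has taken for a name from the list of things; names that differ only in an ending like _2 or _b are one class to them, and where a whole thing is asked for, a point or a joint stands for the part that bears it (a point fixed in the world has none). Each returns a list of dicts, best first, with "conf" (0 to 1); they miss things now and then, are a little off and sometimes report something else, mostly with a low value. They report only what shows in the picture. A call takes as long as a camera call. They do not tell look-alikes from the thing itself.
- robot.outline_of(camera, name): "mask" (384x512 bool, what is visible of it) and "position" ([column, row] in pixels, amid what is visible of it).
The state is a dict: "clock": time; "joint_positions": joint angles; "qd": joint speeds; "effort": joint torques, N m; "tcp_pos": TCP position; "ee_rot": TCP orientation; "ft_force": force on the tool from outside, world axes, zero at the start; "torque": the same for the moment, N m; "grip_width": finger opening in m; "finger_force": force on a finger pad.
Only numpy, scipy, OpenCV 4.12 (cv2) and the standard library are available. Lean on these libraries where they do the work, as an engineer would, in place of code of your own. Each camera call takes 0.05 s, during which the arm holds its last target. There are 200 camera calls.

## Task

Pack the case for a home visit: stand every nail polish bottle that is on the desk upright in a pocket of the front row, one to a pocket, and lay every buffing block flat in a long recess behind them. Then swing the lid over, press it down until the two halves meet edge to edge all along, and fold both front clips fully down against the case. Leave the jars and the stone wheel where they are.

Things in the scene. Friction and masses are not known exactly. Their poses are not given: they have to be found in the camera images.
- kit_case: White hard case with aluminium edges, fixed on the desk, 130 (x) x 250 (y) mm, 82 high when shut. Origin on the desk under the inside; x runs from the clips (front, face at x=-0.072) to the hinge (back, x=0.058), y left, z up. Lower half: rim at z=0.030, walls 4 mm, dark foam insert with its top at z=0.028. A carrying handle sticks out 21 mm from the front (|y|<0.04, z 0.009 to 0.019).
- case_lid (a joint): Lid half, rad: 0 = shut, rims edge to edge; starts at 1.6 to 1.78 (standing up), stops at 1.85. A hollow shell 130 x 250 x 52 mm deep, top at z=0.082 when shut; 74 mm inside from pocket floor to lid. Stiff hinge: stays wherever it is left (about 4 N at the front edge moves it), so it must be pushed all the way down. Hinge line along case y.
- case_lid_hinge (a point): Middle of the lid's hinge line, at case (0.061, 0, 0.030); fixed to the case, same axes.
- lid_edge (a point): Middle of the lid's front rim edge, at case (-0.072, 0, 0.030) when shut; an aluminium thumb lip 56 mm wide, 9 mm thick sticks out 9 mm just above it. With the lid up this is the top of the lid, on the robot's side.
- lid_top (a point): Point on the outside of the lid's top panel, 20 mm behind its front edge, midway across; at case (-0.052, 0, 0.082) when shut, on the far side when the lid is up. Push here to bring the lid over and down. Axes turn with the lid, z points out of the panel.
- clip_right (a joint): Right clip (case y=-0.085), rad: 0 = folded down on the case front, hook under the keeper rib. Starts at 1.35 to 1.75, sticking straight out of the lid's front (toward the robot once the lid is shut); stops at 2.3; stays where left (2 N turns it). Steel plate 40 wide, 3 thick, 38 mm long; pivot at case x=-0.0805, z=0.046, lid shut. The hook gets under the rib only if the lid is fully down.
- right_clip_tip (a point): Middle of the free end of the right clip, 34 mm from its pivot; at case (-0.0805, -0.085, 0.012) when home.
- clip_left (a joint): The same for the left clip, at case y=+0.085.
- left_clip_tip (a point): Middle of the free end of the left clip, 34 mm from its pivot; at case (-0.0805, +0.085, 0.012) when home.
- pocket_1 (a point): Middle of the floor of bottle pocket 1 of 4 in the front row, counted from the right: 37 x 37 mm, 24 mm deep, at case (-0.043, -0.0825, 0.004); case axes.
- pocket_2 (a point): Middle of the floor of bottle pocket 2 of 4 in the front row, counted from the right: 37 x 37 mm, 24 mm deep, at case (-0.043, -0.0275, 0.004); case axes.
- pocket_3 (a point): Middle of the floor of bottle pocket 3 of 4 in the front row, counted from the right: 37 x 37 mm, 24 mm deep, at case (-0.043, 0.0275, 0.004); case axes.
- pocket_4 (a point): Middle of the floor of bottle pocket 4 of 4 in the front row, counted from the right: 37 x 37 mm, 24 mm deep, at case (-0.043, 0.0825, 0.004); case axes.
- recess_1 (a point): Middle of the floor of the right buffer recess behind the pockets: 42 (x) x 109 (y) mm, 10 mm deep, at case (0.013, -0.058, 0.018); case axes.
- recess_2 (a point): Middle of the floor of the left buffer recess behind the pockets: 42 (x) x 109 (y) mm, 10 mm deep, at case (0.013, 0.058, 0.018); case axes.
- bottle_a: Nail polish bottle, 69 mm high, standing on the desk: body 30 mm wide and 34 mm high, fits a pocket at any turn, round cap 17 mm in diameter from 35 mm up to the top, 42 g. Origin at the centre of its underside, z up. May be absent.
- bottle_b: Nail polish bottle, 69 mm high, standing on the desk: body 30 mm wide and 34 mm high, fits a pocket at any turn, round cap 17 mm in diameter from 35 mm up to the top, 42 g. Origin at the centre of its underside, z up. May be absent.
- bottle_c: Nail polish bottle, 72 mm high, standing on the desk: body 30 mm wide and 34 mm high, fits a pocket at any turn, round cap 17 mm in diameter from 35 mm up to the top, 42 g. Origin at the centre of its underside, z up. May be absent.
- bottle_d: Nail polish bottle, 66 mm high, standing on the desk: body 30 mm wide and 34 mm high, fits a pocket at any turn, round cap 17 mm in diameter from 35 mm up to the top, 42 g. Origin at the centre of its underside, z up. May be absent.
- buffer_a: Buffing block with round ends, 34 (x) x 98 (y) x 23 (z) mm, lying flat, 30 g. Origin at the centre of its underside. Solid from 2 to 21 mm above the origin, so it lies with its origin 2 mm below the supporting face. May be absent.
- buffer_b: Buffing block with round ends, 34 (x) x 98 (y) x 23 (z) mm, lying flat, 30 g. Origin at the centre of its underside. Solid from 2 to 21 mm above the origin, so it lies with its origin 2 mm below the supporting face. May be absent.
- glitter_jar: Bystander: tall clear jar, 39 x 39 x 43 mm, origin under its centre.
- powder_jar: Bystander: low clear jar, 39 x 39 x 19 mm, origin under its centre.
- stone_disc: Bystander: round clear stone wheel, 71 x 71 x 12 mm, origin under its centre.
Not all that is in view belongs to the job. What is shaped like the bottle_b but blue is not meant.

How it is judged:
By the outcome, as a careful person would: the job done as asked, in the order asked, and still so for the second after the job is handed in, with the robot touching nothing.
Of bottle_a, bottle_b, bottle_c, bottle_d only 3 to 4 are there at a start; the rules pass over those that are not, and their reading is None.
Of buffer_a, buffer_b only 1 to 2 are there at a start; the rules pass over those that are not, and their reading is None.
At some moment in a run one of buffer_a, buffer_b may be knocked a few centimetres aside while the robot is not near it.
It also fails if it takes over 210 s, if anything falls off the work surface, if the arm or the gripper's body presses on something with over 40 N, if the wrist force passes 120 N, or if a joint passes its speed limit or range.

## Working session

There is one attempt and no reset: what is moved stays moved. The work goes in short steps, each a Python script; the robot and the scene stay as the last script left them, time stands still between calls to the robot, and variables do not carry over. Pictures are saved under pics/ and viewed, at most 14 in all, crops included, and the job is handed in when it is done.

```bash
ls; mkdir -p pics; cat > h.py <<'E'
from station import robot
import numpy as np, cv2
from scipy.spatial.transform import Rotation as R
def save(im,n): cv2.imwrite('pics/'+n,cv2.cvtColor(im,cv2.COLOR_RGB2BGR))
def cam(name):
    c=robot.camera_info(name)
    if 'mount' in c:
        s=robot.get_state(); T=np.eye(4); T[:3,:3]=R.from_quat(s['ee_rot']).as_matrix(); T[:3,3]=s['tcp_pos']
        T=T@np.array(c['mount']); return c,T[:3,:3],T[:3,3]
    return c,np.array(c['rotation']),np.array(c['eye'])
def grab(name):
    k=cam(name); im,d=robot.grab_frame(name); return im,d,cloud(k,d)
def cloud(k,d):
    c,Rm,e=k; v,u=np.mgrid[:d.shape[0],:d.shape[1]]
    p=np.stack([(u-c['cx'])/c['fx']*d,(v-c['cy'])/c['fy']*d,d],-1)@Rm.T+e
    p[d==0]=np.nan; return p
E
python3 - <<'E'
from h import *
for n in ('scene','top'):
    im,d,P=grab(n); save(im,n+'0.png'); np.save(n+'0.npy',P); c=robot.camera_info(n); print(n,c['eye'],c['fx'],np.round(c['rotation'],2).tolist())
    for t in ('bottle_a','buffer_a','kit_case','case_lid','glitter_jar','powder_jar','stone_disc','clip_left'):
        for o in robot.outline_of(n,t):
            m=o['mask']; q=P[m]; q=q[~np.isnan(q[:,0])]
            print(n,t,round(o['conf'],2),np.round(o['position']),m.sum(),np.round(np.median(q,0),3) if len(q) else None, np.round(np.percentile(q[:,2],98),3) if len(q) else None)
im,_,_=grab('wrist');save(im,'wrist0.png')
print(robot.get_state())
E
```

```text
picsTraceback (most recent call last):
  File "<stdin>", line 3, in <module>
  File "h.py", line 12, in grab
    k=cam(name); im,d=robot.grab_frame(name); return im,d,cloud(k,d)
                                                          ~~~~~^^^^^
  File "h.py", line 15, in cloud
    p=np.stack([(u-c['cx'])/c['fx']*d,(v-c['cy'])/c['fy']*d,d],-1)@Rm.T+e
      ~~~~~~~~~~~~~~~~~~~~~~~~~~~~~~~~~~~~~~~~~~~~~~~~~~~~~~~~~~~~^~~~~
ValueError: matmul: Input operand 1 has a mismatch in its core dimension 0, with gufunc signature (n?,k),(k,m?)->(n?,m?) (size 4 is different from 3)
```

```bash
sed -i "s/return c,np.array(c\['rotation'\])/return c,R.from_quat(c['rotation']).as_matrix()/" h.py
python3 - <<'E'
from h import *
for n in ('scene','top'):
    im,d,P=grab(n); save(im,n+'0.png'); np.save(n+'0.npy',P); c=robot.camera_info(n); print(n,c['eye'],c['fx'],np.round(c['rotation'],2).tolist())
    for t in ('bottle_a','buffer_a','kit_case','case_lid','glitter_jar','powder_jar','stone_disc','clip_left'):
        for o in robot.outline_of(n,t):
            m=o['mask']; q=P[m]; q=q[~np.isnan(q[:,0])]
            print(n,t,round(o['conf'],2),np.round(o['position']),m.sum(),np.round(np.median(q,0),3) if len(q) else None, np.round(np.percentile(q[:,2],98),3) if len(q) else None)
im,_,_=grab('wrist');save(im,'wrist0.png')
print(robot.get_state())
E
```

```text
scene [1.57526813 0.19952527 1.38130162] 497.6229386901801 [0.59, 0.73, -0.26, -0.22]
scene bottle_a 0.47 [323. 203.] 96 [0.477 0.205 0.03 ] 0.07
scene bottle_a 0.46 [335. 219.] 111 [0.548 0.255 0.03 ] 0.07
scene buffer_a 0.75 [182. 201.] 283 [ 0.573 -0.269  0.02 ] 0.027
scene kit_case 0.77 [265. 215.] 3430 [0.653 0.03  0.115] 0.193
scene case_lid 0.72 [263. 220.] 2724 [0.658 0.034 0.147] 0.196
scene case_lid 0.63 [363. 224.] 110 [0.541 0.358 0.031] 0.07
scene powder_jar 0.55 [385. 250.] 129 [0.638 0.423 0.018] 0.025
scene stone_disc 0.51 [149. 182.] 258 [ 0.491 -0.419  0.01 ] 0.018
scene clip_left 0.67 [268. 218.] 2619 [0.659 0.034 0.148] 0.194
top [ 0.47974093 -0.01881758  1.35090794] 348.2051120226084 [0.72, -0.7, 0.01, -0.02]
top bottle_a 0.6 [172. 214.] 82 [0.445 0.349 0.028] 0.073
top bottle_a 0.55 [170. 192.] 52 [0.535 0.35  0.033] 0.073
top bottle_a 0.43 [229. 163.] 37 [0.637 0.116 0.197] 0.206
top bottle_a 0.41 [197. 214.] 32 [0.461 0.264 0.04 ] 0.07
top bottle_a 0.41 [197. 190.] 60 [0.544 0.249 0.031] 0.068
top buffer_a 0.78 [337. 185.] 188 [ 0.571 -0.279  0.021] 0.026
top 
[... 482 characters left out ...]
016
{'clock': 1.0, 'joint_positions': array([-1.42499195e+00,  2.75890683e-01,  1.50489315e+00, -4.67227127e-05,
        1.36070370e+00, -1.21024182e-01]), 'qd': array([ 0.00017808,  0.00091978, -0.00036377, -0.00028614, -0.00038977,
        0.00058594]), 'effort': array([ 1.60465329e-04, -4.04461205e+01, -2.37499237e+01,  7.03793555e-02,
        2.49586813e-02, -2.55700080e-06]), 'tcp_pos': array([ 0.1515812 , -0.55469701,  0.19820106]), 'ee_rot': array([ 9.91112858e-01,  1.33023678e-01, -2.21949854e-05,  5.28380451e-05]), 'ft_force': array([0.26809155, 0.22580847, 0.58268701]), 'torque': array([ 0.00123509,  0.04723211, -0.01963364]), 'finger_force': 0.0, 'grip_width': 0.09409141655564408}
```

View pics/scene0.png

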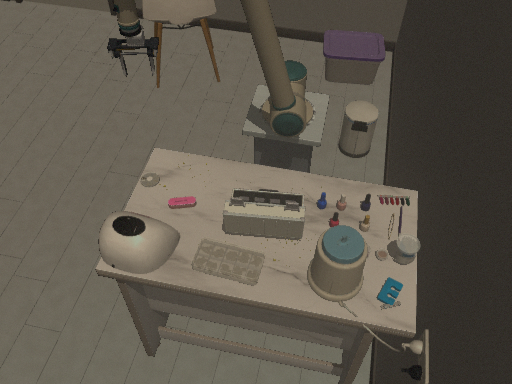

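View pics/top0.png

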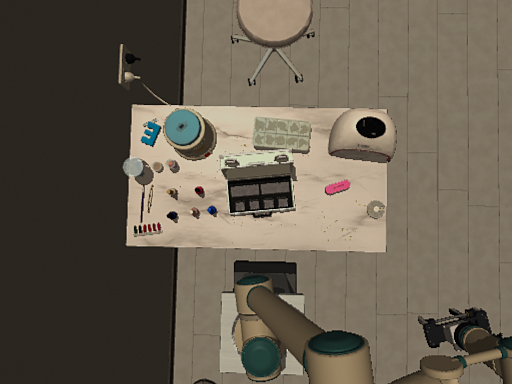

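The top view shows five bottles at (212,210), (195,211), (172,216), (172,192) and (199,190), the pink buffer at (337,185), and the open case at (260,185). Two of the bottles look bluish, so I'll take a closer look.

```bash
python3 - <<'E'
from h import *
def look(p,n,yaw=0):
    q=(R.from_euler('z',yaw)*R.from_quat([1,0,0,0])).as_quat()
    robot.move_pose(p,q); im,d,P=grab('wrist'); save(cv2.resize(im,None,fx=1.5,fy=1.5),n+'.png'); np.save(n+'.npy',P)
    return im,P
print(np.round(robot.camera_info('wrist')['mount'],3), robot.camera_info('wrist')['fx'])
im,P=look([0.42,0.27,0.38],'wb')
print(np.round(P[::95,::127],3).tolist())
for o in robot.outline_of('wrist','bottle_a'):
    m=o['mask']; q=P[m]; q=q[~np.isnan(q[:,0])]; c=q[q[:,2]>q[:,2].max()-.006]
    print(round(o['conf'],2),np.round(o['position']),m.sum(),np.round(c.mean(0),4),np.round(q[:,2].max(),4), im[m].mean(0).round())
print(robot.get_state()['clock'])
E
```

```text
[[-0.    -0.958 -0.286  0.084]
 [ 1.    -0.001  0.001 -0.001]
 [-0.001 -0.286  0.958 -0.187]
 [ 0.     0.     0.     1.   ]] 290.3224733848592
[[[0.61, 0.539, 0.216], [0.674, 0.489, 0.001], [0.665, 0.272, 0.031], [0.627, 0.116, 0.158], [0.646, -0.09, 0.094]], [[0.514, 0.541, 0.244], [0.521, 0.509, -0.0], [0.52, 0.273, 0.001], [0.519, 0.049, 0.03], [0.519, -0.197, 0.002]], [[0.418, 0.541, 0.273], [0.337, 0.532, 0.001], [0.336, 0.274, -0.0], [0.337, 0.016, 0.003], [0.335, -0.244, 0.001]], [[0.455, 0.344, 0.495], [0.43, 0.326, 0.459], [-0.408, 0.28, -0.752], [0.43, 0.217, 0.46], [0.455, 0.198, 0.495]], [[0.437, 0.336, 0.509], [-0.051, 0.541, 0.096], [0.439, 0.271, 0.512], [0.439, 0.239, 0.512], [0.44, 0.209, 0.513]]]
0.77 [260.  79.] 257 [0.541  0.2569 0.0666] 0.0686 [114.  47.  54.]
0.72 [206.  86.] 247 [0.532  0.3589 0.0696] 0.0721 [161. 134. 100.]
0.59 [254. 130.] 248 [0.4587 0.2728 0.0692] 0.0715 [196. 162. 144.]
0.58 [212. 137.] 252 [0.4432 0.3555 0.0723] 0.0742 [39. 38. 51.]
0.48 [292. 127.] 242 [0.4676 0.2059 0.0697] 0.0718 [ 44.  75. 136.]
0.25 [400.  20.] 7422 [0.6193 0.0979 0.1629] 0.1676 [124. 115. 101.]
4.2
```

View pics/wb.png

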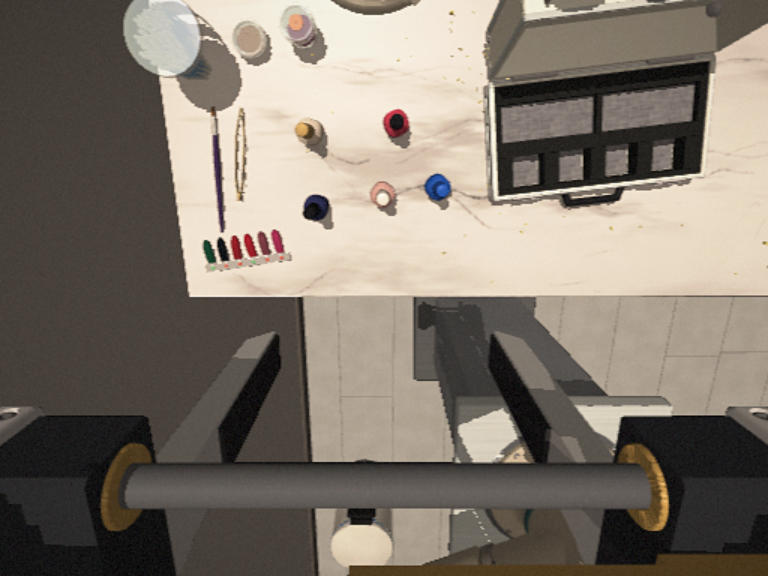

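```bash
cat >> h.py <<'E'
def quat(yaw=0,tilt=0): # tilt>0: gripper body leans towards -x
    return (R.from_euler('y',-tilt)*R.from_euler('z',yaw)*R.from_quat([1,0,0,0])).as_quat()
def hmap(c):
    x,y=c[:,0],c[:,1]; z=np.zeros(len(x))
    z[(x>-.072)&(x<.058)&(abs(y)<.125)]=.030
    z[(x>-.068)&(x<.054)&(abs(y)<.121)]=.028
    for py in (-.0825,-.0275,.0275,.0825): z[(abs(x+.043)<.0185)&(abs(y-py)<.0185)]=.004
    for py in (-.058,.058): z[(abs(x-.013)<.021)&(abs(y-py)<.0545)]=.018
    return z
def fit_case(P,g):
    from scipy.optimize import differential_evolution as de
    q=P[::2,::2].reshape(-1,3); q=q[~np.isnan(q[:,0])]; q=q[(abs(q[:,0]-g[0])<.1)&(abs(q[:,1]-g[1])<.17)&(q[:,2]<.036)&(q[:,2]>-.01)]
    def cost(p):
        c,s=np.cos(p[2]),np.sin(p[2]); d=q[:,:2]-p[:2]; cc=np.c_[d[:,0]*c+d[:,1]*s,-d[:,0]*s+d[:,1]*c]
        k=cc[:,0]<.05; return np.minimum(abs(hmap(cc)-q[:,2])[k],.012).sum()/k.sum()+ .0*k.sum()
    r=de(cost,[(g[0]-.04,g[0]+.04),(g[1]-.04,g[1]+.04),(-.35,.35)],popsize=20,maxiter=60,seed=1,tol=1e-6); return r.x,r.fun,len(q)
E
python3 - <<'E'
from h import *
robot.move_pose([0.37,0.28,0.25],quat()); im,d,P=grab('wrist'); save(cv2.resize(im[:230,90:430],(800,541),interpolation=cv2.INTER_CUBIC),'crop1.png')
for o in robot.outline_of('wrist','bottle_a'):
    m=o['mask']; q=P[m]; q=q[~np.isnan(q[:,0])]; c=q[q[:,2]>q[:,2].max()-.006]
    print(round(o['conf'],2),np.round(o['position']),m.sum(),np.round(c.mean(0),4),((c.min(0)+c.max(0))/2).round(4),np.round(q[:,2].max(),4), im[m].mean(0).round())
robot.move_pose([0.40,0.03,0.36],quat()); im,d,P=grab('wrist'); save(cv2.resize(im,None,fx=1.5,fy=1.5),'case.png'); np.save('case.npy',P)
print(fit_case(P,[.56,.03]))
print(fit_case(np.load('wb.npy'),[.56,.03]))
print(fit_case(np.load('top0.npy'),[.56,.03]))
for n in ('case_lid','clip_left'):
  for o in robot.outline_of('wrist',n):
    q=P[o['mask']]; print(n,o['conf'],o['position'],np.nanmedian(q,0),np.nanmax(q,0))
print(robot.get_state()['clock'],robot.get_state()['joint_positions'])
E
```

```text
0.88 [203. 114.] 462 [0.4429 0.3552 0.0726] [0.4427 0.3551 0.0716] 0.0746 [35. 34. 45.]
0.79 [311.  96.] 465 [0.4674 0.2059 0.0695] [0.4673 0.2059 0.069 ] 0.0717 [ 37.  66. 121.]
0.69 [196.  42.] 600 [0.5315 0.3585 0.0695] [0.5314 0.3583 0.0696] 0.0724 [137. 114.  85.]
0.68 [273.  33.] 588 [0.5407 0.2569 0.0667] [0.5406 0.2568 0.0663] 0.0692 [89. 40. 45.]
0.62 [263. 101.] 392 [0.4582 0.2726 0.0696] [0.458  0.273  0.0694] 0.0718 [187. 152. 135.]
(array([0.53902945, 0.0206666 , 0.10940709]), np.float64(0.0017125827173072733), 5376)
(array([0.53896542, 0.02151422, 0.11001017]), np.float64(0.002179810526930362), 5026)
(array([0.54165638, 0.01793508, 0.10843811]), np.float64(0.002647903216017948), 993)
case_lid 0.97 [236.8, 10.7] [0.61895262 0.05899469 0.03483799] [0.64273312 0.16476256 0.13806864]
6.1333 [-9.69648327e-02 -4.73536288e-02  1.49623123e+00  3.51197535e-04
  1.69397546e+00  1.47200373e+00]
```

View pics/crop1.png

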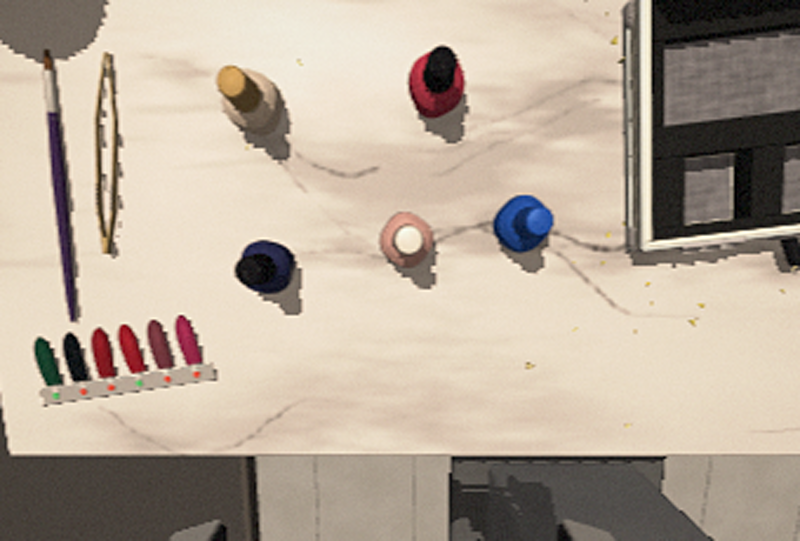

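View pics/case.png

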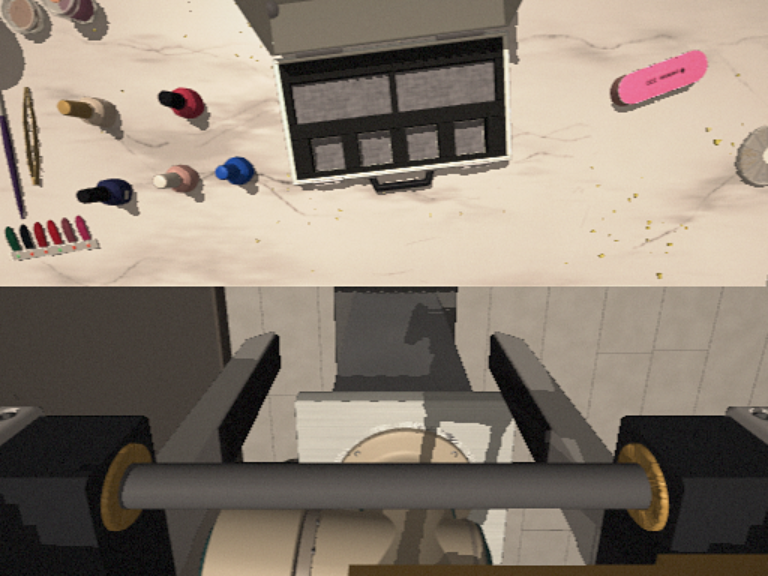

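The bottles in crop1:
- **Navy, black cap, at (265,268):** 72 mm high, so it is bottle_c.
- **Pink at (407,240) and beige with gold cap at (250,100):** both about 69 mm, so they are bottle_a and bottle_b.
- **Red at (437,85):** 66 mm, so it is bottle_d.
- **Bright blue at (523,222):** 69 mm and shaped like bottle_b, but blue. This is the decoy, and it stays where it is.

The case has its foam empty and sits at (0.539, 0.021) with yaw 0.109.

```bash
cat >> h.py <<'E'
C=np.array([.539,.0212]); YAW=.109
def W(x,y,z):
    c,s=np.cos(YAW),np.sin(YAW); return [C[0]+c*x-s*y,C[1]+s*x+c*y,z]
E
python3 - <<'E'
from h import *
Q=quat(YAW); DZ=.056
robot.command_gripper(.045)
B=[('pink',.4582,.2728,-.0825),('navy',.4429,.3552,-.0275),('red',.5407,.2569,.0275),('beige',.5315,.3584,.0825)]
for n,x,y,py in B:
    robot.move_pose([x,y,.19],Q); robot.movel([x,y,DZ],v=.12); robot.command_gripper(.005)
    w=robot.get_state()['grip_width']
    robot.movel([x,y,.17],v=.2)
    print(n,w,robot.get_state()['grip_width'])
    if not .013<robot.get_state()['grip_width']<.021: print('bad grip'); break
    p=W(-.043,py,.17); robot.movel(p,v=.25)
    robot.movel(W(-.043,py,.004+DZ+.03),v=.15)
    hit=robot.movel(W(-.043,py,.004+DZ+.0015),v=.05,f_stop=6)
    s=robot.get_state(); print(' hit',hit,s['tcp_pos'].round(4),s['ft_force'].round(1))
    if s['tcp_pos'][2]>.068: print('stopped high'); break
    robot.command_gripper(.040); robot.movel(W(-.043,py,.19),v=.2)
robot.move_pose([0.40,0.0,0.36],quat()); im,d,P=grab('wrist'); save(cv2.resize(im[:190],None,fx=1.5,fy=1.5),'after.png'); np.save('after.npy',P)
for n in('bottle_a','buffer_a'):
  for o in robot.outline_of('wrist',n):
    m=o['mask'];q=P[m]; print(n,round(o['conf'],2),np.round(o['position']),m.sum(),np.nanmedian(q,0).round(3),np.nanmax(q[:,2]).round(4))
print(robot.get_state()['clock'])
E
```

```text
pink 0.015006518863810341 0.015324585778960335
 hit False [ 0.5053 -0.0655  0.0614] [-0.2  0.3 -0.2]
navy 0.015640414634190813 0.015525457809411369
 hit False [ 0.4993 -0.0108  0.0614] [-0.3 -0.  -1. ]
red 0.014368600411009605 0.014591090370753155
 hit False [0.4933 0.0438 0.0614] [ 0.2 -1.  -0.4]
beige 0.015016602875408827 0.015172648336138605
 hit False [0.4874 0.0985 0.0614] [-0.1 -0.2  0.2]
bottle_a 0.82 [263.  95.] 268 [ 0.498 -0.009  0.035] 0.079
bottle_a 0.81 [199.  98.] 297 [0.488 0.094 0.036] 0.0763
bottle_a 0.81 [228.  94.] 273 [0.494 0.041 0.036] 0.073
bottle_a 0.58 [296.  92.] 294 [ 0.504 -0.062  0.036] 0.0754
buffer_a 0.83 [443.  64.] 1292 [ 0.551 -0.307  0.022] 0.0249
39.6583
```

View pics/after.png

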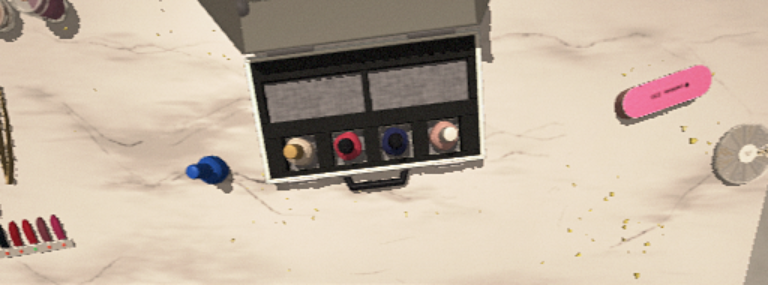

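All four bottles are upright in the pockets (tops near 73–79 mm) and the blue decoy is untouched. The buffer was knocked and now sits near (0.551, -0.307). Next I'll measure the buffer and the lid angle.

```bash
python3 - <<'E'
from h import *
P=np.load('scene0.npy').reshape(-1,3); P=P[~np.isnan(P[:,0])]
c,s=np.cos(YAW),np.sin(YAW); d=P[:,:2]-C; q=np.c_[d[:,0]*c+d[:,1]*s,-d[:,0]*s+d[:,1]*c,P[:,2]]
k=(abs(q[:,1])<.1)&(q[:,2]>.06)&(q[:,2]<.14)&(q[:,0]>.09)&(q[:,0]<.17); f=np.polyfit(q[k,2],q[k,0],1); print('panel x(z)',f,k.sum(),np.arctan(f[0])+np.pi/2,'at z=.03+',np.polyval(f,[.03,.1,.15]))
k=(abs(q[:,1])<.12)&(q[:,2]>.14)&(q[:,0]>.03)&(q[:,0]<.2); print('tops',np.percentile(q[k],[1,50,99],axis=0).round(3))
robot.move_pose([.42,-.307,.25],quat()); im,d,P=grab('wrist')
for o in robot.outline_of('wrist','buffer_a'):
    m=o['mask']; t=P[m]; t=t[(t[:,2]>.015)]
    r=cv2.minAreaRect((t[:,:2]*1000).astype(np.float32)); print(o['conf'],m.sum(),r,np.percentile(t[:,2],[5,50,95]))
print(robot.get_state()['clock'])
E
```

```text
panel x(z) [0.18544863 0.10881141] 688 1.7541618452876118 at z=.03+ [0.11437487 0.12735627 0.13662871]
tops [[ 0.087 -0.118  0.141]
 [ 0.113 -0.     0.157]
 [ 0.139  0.117  0.204]]
0.89 1934 ((551.781005859375, -311.2677001953125), (33.703330993652344, 96.76383972167969), 18.855751037597656) [0.02033885 0.02176089 0.02315974]
41.0
```

```bash
cat > buf.py <<'E'
from h import *
bx,by,ps=.5518,-.3113,.329+np.pi/2
robot.command_gripper(.06)
robot.move_pose([bx,by,.12],quat(ps)); robot.movel([bx,by,.031],v=.1); robot.command_gripper(.02)
robot.movel([bx,by,.2],v=.2); w=robot.get_state()['grip_width']; print(w)
assert .028<w<.038
a=.27; sa,ca=np.sin(a),np.cos(a)
N=np.array([-.0035,.0245]); T=N+.017*np.array([ca,sa])-.031*np.array([sa,-ca]); print(T)
q=(R.from_euler('z',YAW)*R.from_euler('y',-a)*R.from_euler('z',np.pi/2)*R.from_quat([1,0,0,0])).as_quat()
y=-.058
robot.move_pose(W(T[0]-.03,y,.24),q); print(robot.get_state()['joint_positions'].round(2))
robot.movel(W(T[0],y,T[1]+.06),v=.15)
print(robot.movel(W(T[0],y,T[1]),v=.04,f_stop=5),robot.get_state()['tcp_pos'])
robot.command_gripper(.046)
robot.movel(W(T[0]-.005,y,T[1]+.06),v=.15); robot.movel(W(-.06,y,.24),v=.2)
robot.move_pose([.40,-.02,.33],quat()); im,d,P=grab('wrist'); save(cv2.resize(im[:200,130:430],(800,533)),'buf.png')
for o in robot.outline_of('wrist','buffer_a'):
    m=o['mask']; t=P[m]; t=t[t[:,2]>.015]; print(o['conf'],o['position'],m.sum(),cv2.minAreaRect((t[:,:2]*1000).astype(np.float32)),np.percentile(t[:,2],[5,50,95]))
print(W(.013,-.058,0),robot.get_state()['clock'])
E
python3 buf.py
```

```text
0.0199186301456496Traceback (most recent call last):
  File "buf.py", line 6, in <module>
    assert .028<w<.038
           ^^^^^^^^^^^
AssertionError
```

```bash
python3 - <<'E'
from h import *
print(robot.get_state()['tcp_pos'],robot.get_state()['ee_rot'],robot.get_state()['joint_positions'].round(2))
robot.move_pose([.42,-.307,.25],quat()); im,d,P=grab('wrist');save(cv2.resize(im,None,fx=1.5,fy=1.5),'b2.png')
for o in robot.outline_of('wrist','buffer_a'):
    m=o['mask']; t=P[m]; t=t[(t[:,2]>.015)]
    r=cv2.minAreaRect((t[:,:2]*1000).astype(np.float32)); print(o['conf'],m.sum(),r,np.percentile(t[:,2],[5,50,95]))
E
```

```text
[ 0.55109269 -0.31078163  0.19870356] [ 5.81768094e-01  8.13353812e-01 -1.50621817e-06 -1.20902995e-03] [-0.62  0.36  1.37 -0.    1.41 -0.95]
0.89 1978 ((551.729248046875, -311.1527404785156), (33.89126205444336, 97.17121887207031), 18.922924041748047) [0.02030067 0.02171316 0.02315745]
```

View pics/b2.png

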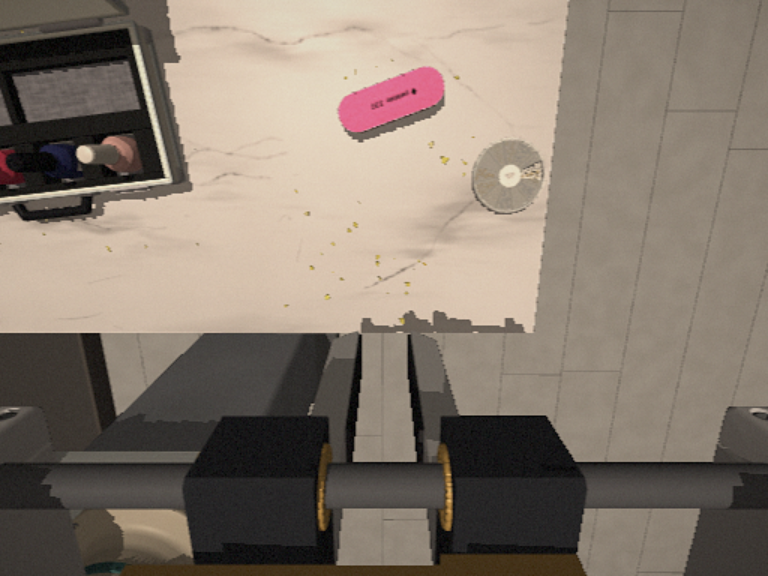

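The buffer hasn't moved; the shallow grip slipped off it. I'll grip deeper.

```bash
python3 - <<'E'
from h import *
bx,by,ps=.5518,-.3113,.329+np.pi/2
robot.command_gripper(.06)
robot.move_pose([bx,by,.12],quat(ps))
for z in (.027,.023):
    robot.movel([bx,by,z],v=.1); robot.command_gripper(.005); s=robot.get_state(); print(z,s['grip_width'],s['finger_force'],s['tcp_pos'])
    robot.movel([bx,by,z+.03],v=.05); s=robot.get_state(); print(s['grip_width'],s['finger_force'])
    if .025<s['grip_width']<.038: break
    robot.command_gripper(.06)
print(robot.get_state()['clock'])
E
```

```text
0.027 0.005116211234793961 0.0 [ 0.55179093 -0.31128445  0.02695534]
0.0049517111745677215 0.0
0.023 0.004879766868236759 0.0 [ 0.55180228 -0.31129447  0.02300094]
0.004915542564543156 0.0
56.8
```

```bash
python3 - <<'E'
from h import *
im,d,P=grab('wrist');save(im,'b3.png')
robot.movel([.5518,-.3113,.25])
robot.move_pose([.42,-.307,.25],quat()); im2,d,P=grab('wrist')
for n in ('buffer_a','stone_disc'):
  for o in robot.outline_of('wrist',n):
    m=o['mask']; t=P[m]; t=t[(t[:,2]>.005)]
    r=cv2.minAreaRect((t[:,:2]*1000).astype(np.float32)); print(n,o['conf'],m.sum(),r,np.percentile(t[:,2],[5,50,95]))
robot.grab_frame('top')
P=np.load('top0.npy')
for o in robot.outline_of('top','buffer_a'): print(o['conf'],o['position'])
im,d,P=grab('top')
for o in robot.outline_of('top','buffer_a'): print(o['conf'],o['position'],np.nanmedian(P[o['mask']],0))
cv2.imwrite('pics/b3.png',cv2.cvtColor(np.hstack([cv2.imread('pics/b3.png')[:,:,::-1][:384,:400],im2[:384,:400]]),cv2.COLOR_RGB2BGR))
E
```

```text
buffer_a 0.89 1893 ((551.7981567382812, -311.11822509765625), (33.756866455078125, 97.4537582397461), 18.957487106323242) [0.02026535 0.02172136 0.02315996]
buffer_a 0.57 1318 ((619.3612060546875, -44.699623107910156), (22.284011840820312, 107.28437042236328), 6.152990341186523) [0.03359096 0.03615582 0.03973098]
stone_disc 0.85 1971 ((486.5403747558594, -423.7939453125), (69.4136734008789, 68.9341812133789), 43.543033599853516) [0.00915894 0.01101265 0.01245469]
0.78 [347.3, 189.8]
0.66 [258.5, 178.6]
0.72 [346.9, 187.4] [ 0.55535694 -0.31388516  0.02091141]
```

View pics/b3.png

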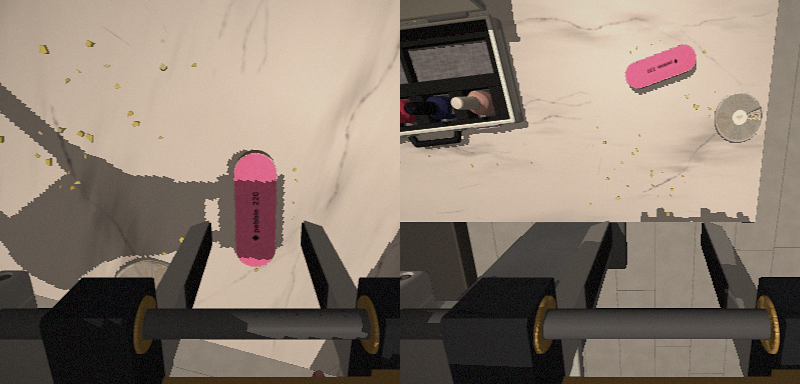

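```bash
python3 - <<'E'
from h import *
bx,by,ps=.5518,-.3113,.329+np.pi/2
robot.move_pose([bx,by,.12],quat(ps))
robot.movel([bx,by,.025],v=.1); print(robot.get_state()['tcp_pos'],robot.get_state()['ft_force'])
robot.command_gripper(.03); a,_,_=grab('wrist'); s=robot.get_state(); print(s['grip_width'],s['finger_force'])
robot.command_gripper(.06); robot.movel([bx,by,.07]); robot.command_gripper(0.0)
print(robot.movel([bx,by,.022],v=.03,f_stop=4), robot.get_state()['tcp_pos'],robot.get_state()['ft_force'])
b,_,_=grab('wrist'); robot.movel([bx,by,.1])
save(np.hstack([a[:,56:456],b[:,56:456]]),'b4.png'); print(robot.get_state()['clock'])
E
```

```text
[ 0.55234534 -0.31166908  0.02569441] [-0.18186058  0.03536021  0.17509988]
0.030014379988686397 0.0
False [ 0.5519431  -0.3113721   0.02222313] [-0.00168335  0.75384707 -0.06231564]
68.125
```

View pics/b4.png

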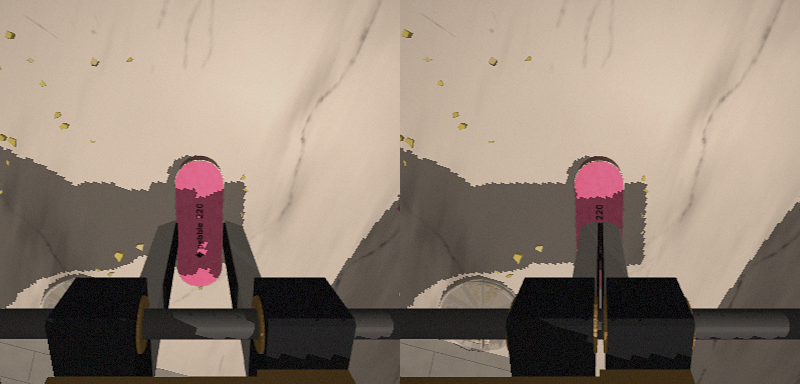

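```bash
python3 - <<'E'
from h import *
bx,by,ps=.5518,-.3113,.329+np.pi/2
u=np.array([np.cos(.329),np.sin(.329)])
def bufpos():
    for i in range(1):
        im,d,P=grab('top'); o=[o for o in robot.outline_of('top','buffer_a')]
        return [(round(k['conf'],2),np.round(k['position'],1),np.nanmedian(P[k['mask']],0).round(4)) for k in o[:1]]
print(bufpos())
p=np.r_[[bx,by]-u*.05,.1]; robot.movel(p); p[2]=.04; robot.movel(p); p[2]=.005
print('desk',robot.movel(p,v=.02,f_stop=4),robot.get_state()['tcp_pos'])
p[2]=.026; robot.movel(p); p2=np.r_[[bx,by]-u*.005,.026]
print('side',robot.movel(p2,v=.03,f_stop=3),robot.get_state()['tcp_pos'],robot.get_state()['ft_force'])
im,d,P=grab('wrist'); print(np.round(P[200:300:8,256],3).tolist())
p=robot.get_state()['tcp_pos'].copy();p[2]=.15; robot.movel(p); robot.move_pose([.42,-.307,.25],quat())
print(bufpos(),robot.get_state()['clock'])
E
```

```text
[(0.65, array([282. , 156.2]), array([ 0.6544, -0.0539,  0.1977]))]
desk False [ 0.50457061 -0.32749947  0.0051229 ]
side False [ 0.54690486 -0.31297646  0.02604317] [ 0.69579334 -0.30889659 -0.48209538]
[[0.541, -0.294, 0.022], [0.543, -0.299, 0.022], [0.545, -0.305, 0.022], [0.545, -0.305, 0.038], [0.545, -0.304, 0.051], [0.545, -0.305, 0.06], [0.545, -0.305, 0.07], [0.545, -0.305, 0.078], [0.545, -0.305, 0.087], [0.545, -0.305, 0.093], [0.545, -0.306, 0.099], [0.546, -0.309, 0.1], [0.548, -0.313, 0.1]]
[] 75.7833
```

```bash
python3 - <<'E'
from h import *
print(robot.finger_overhang)
bx,by,ps=.5518,-.3113,.329+np.pi/2
u=np.array([np.cos(.329),np.sin(.329)])
robot.command_gripper(0.)
p=np.r_[[bx,by]-u*.055,.05]; robot.move_pose(p,quat(ps)); p[2]=.012;robot.movel(p); p[2]=-.006
print('desk',robot.movel(p,v=.015,f_stop=4),robot.get_state()['tcp_pos'],robot.get_state()['ft_force'])
p[2]=.12; robot.movel(p)
im,d,P=grab('top'); print([(round(k['conf'],2),np.nanmedian(P[k['mask']],0).round(4)) for k in robot.outline_of('top','buffer_a')],robot.get_state()['clock'])
E
```

```text
0.019
desk False [ 0.4998089  -0.32911229 -0.00590409] [-0.33592623  0.05478158 -0.35611616]
[(0.67, array([ 0.549 , -0.2985,  0.0209]))] 80.45
```

```bash
python3 - <<'E'
from h import *
bx,by=.5518,-.3113
u=np.array([np.cos(.329),np.sin(.329)])
p=np.r_[[bx,by]-u*.055,-.004]; robot.movel(p); p[2]=-.03
print('desk',robot.movel(p,v=.015,f_stop=4),robot.get_state()['tcp_pos'],robot.get_state()['ft_force'])
p[2]=.12; robot.movel(p); print(robot.get_state()['clock'])
E
```

```text
desk True [ 0.4999242  -0.32923117 -0.00702975] [-0.05992798 -0.03951668  4.61344511]
83.0
```

```bash
python3 - <<'E'
s=open('buf.py').read()
s=s.replace("[bx,by,.031]","[bx,by,.0025]").replace("a=.27","a=.36").replace("-.031*","-.0025*").replace("[-.0035,.0245]","[-.0035,.0275]").replace("y=-.058","y=-.0565").replace("command_gripper(.02)","command_gripper(.005)")
open('buf.py','w').write(s)
E
python3 buf.py
```

```text
0.03208379217122766
[0.01152956 0.0358284 ]
[-0.31 -0.02  1.82  0.17  1.02 -0.49]
False [ 0.55685512 -0.03378044  0.03612683]
0.7 [266.5, 55.8] 1577 ((558.9321899414062, -31.830780029296875), (38.485084533691406, 99.13343048095703), 6.238915920257568) [0.028551   0.03967455 0.04120733]
[np.float64(0.5582323387513084), np.float64(-0.03504159622694683), 0] 94.925
```

View pics/buf.png

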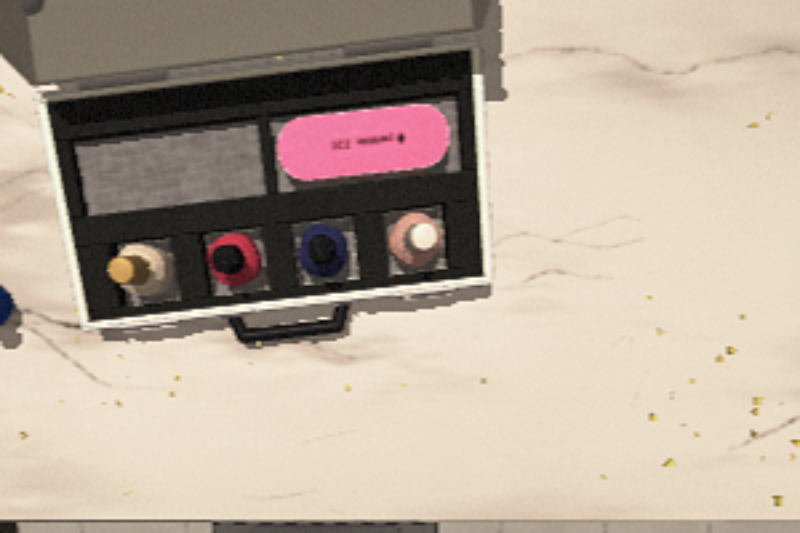

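The buffer lies flat in the right recess at (365,143) and all four bottles are upright. Next comes the lid, pushed over from behind.

```bash
cat > lid.py <<'E'
from h import *
q=quat(YAW+np.pi/2)
def pt(th): 
    x=.061-.113*np.cos(th)+.052*np.sin(th); z=.03+.113*np.sin(th)+.052*np.cos(th)
    return W(x+.0125*np.sin(th),0,z-.0065)
robot.command_gripper(0.)
p=pt(1.95); robot.move_pose([p[0],p[1],.28],q); print(robot.get_state()['joint_positions'].round(2)); robot.movel(p,v=.15)
for th in np.arange(1.75,.05,-.17):
    h=robot.movel(pt(th),v=.13,f_stop=30); f=robot.get_state()['ft_force']
    print(round(th,2),h,f.round(1))
    if h: break
else:
    p=W(-.050,0,.095); robot.movel(p,v=.1); p[2]=.070
    print('press',robot.movel(p,v=.03,f_stop=35),robot.get_state()['tcp_pos'],robot.get_state()['ft_force'].round(1))
    p[2]=.2; robot.movel(p,v=.2)
print(robot.get_state()['clock'])
E
python3 lid.py
```

```text
[-0.04  0.45  1.04 -0.    1.65 -0.15]
1.75 False [0.3 0.3 0.1]
1.58 False [ 0.7 -0.   0.7]
1.41 False [-0.3 -0.4 -0.7]
1.24 False [-1.1  1.3  0.1]
1.07 False [ 0.2 -0.3 -0.2]
0.9 False [0.5 0.4 0.7]
0.73 False [-0.5  0.1 -0.6]
0.56 False [-0.9 -0.   0.3]
0.39 False [1.7 0.5 0.2]
0.22 False [ 0.5 -0.6  0.5]
press True [0.48871212 0.01580958 0.07491614] [-0.7  0.7  7.3]
103.3583
```

```bash
cat >> h.py <<'E'
def tocase(P):
    d=P[...,:2]-C; c,s=np.cos(YAW),np.sin(YAW); return np.stack([d[...,0]*c+d[...,1]*s,-d[...,0]*s+d[...,1]*c,P[...,2]],-1)
E
python3 - <<'E'
from h import *
robot.move_pose([.36,.02,.33],quat(0)); im,d,P=grab('wrist'); save(cv2.resize(im[:250,110:400],(800,690))[:600],'shut.png')
q=tocase(P).reshape(-1,3); k=(abs(q[:,1])<.11)&(q[:,0]>-.062)&(q[:,0]<.05)&(q[:,2]>.06)&(q[:,2]<.15)
A=np.c_[q[k,:2],np.ones(k.sum())]; print('plane',np.linalg.lstsq(A,q[k,2],rcond=None)[0],k.sum())
for y in (-.085,.085):
    k=(abs(q[:,1]-y)<.018)&(q[:,0]<-.078)&(q[:,0]>-.14)&(q[:,2]>.006); t=q[k]; b=(t[:,0]*-500).round().astype(int)
    print(y,[(-v/500,t[b==v][:,2].max().round(3)) for v in np.unique(b)])
print(robot.get_state()['clock'])
E
```

```text
plane [ 9.60320162e-05 -1.13175896e-03  8.30241360e-02] 12943
-0.085 [(np.float64(-0.078), np.float64(0.051)), (np.float64(-0.08), np.float64(0.052)), (np.float64(-0.082), np.float64(0.051)), (np.float64(-0.084), np.float64(0.05)), (np.float64(-0.086), np.float64(0.051)), (np.float64(-0.088), np.float64(0.05)), (np.float64(-0.09), np.float64(0.051)), (np.float64(-0.092), np.float64(0.05)), (np.float64(-0.094), np.float64(0.05)), (np.float64(-0.096), np.float64(0.05)), (np.float64(-0.098), np.float64(0.049)), (np.float64(-0.1), np.float64(0.05)), (np.float64(-0.102), np.float64(0.049)), (np.float64(-0.104), np.float64(0.049)), (np.float64(-0.106), np.float64(0.049)), (np.float64(-0.108), np.float64(0.049)), (np.float64(-0.11), np.float64(0.05)), (np.float64(-0.112), np.float64(0.049)), (np.float64(-0.114), np.float64(0.051)), (np.float64(-0.116), np.float64(0.052)), (np.float64(-0.118), np.float64(0.052))]
0.085 [(np.float64(-0.078), np.float64(0.051)), (np.float64(-0.08), np.float64(0.052)), (np.float64(-0.082), np.float64(0.051)), (np.float64(-0.084), np.float64(0.05)), (np.float64(-0.086), np.float64(0.051)), (np.float64(-0.088), np.float64(0.05)), (np.float64(-0.09), np.float64(0.051)), (np.float64(-0.092), np.float64(0.05)), (np.float64(-0.094), np.float64(0.051)), (np.float64(-0.096), np.float64(0.051)), (np.float64(-0.098), np.float64(0.049)), (np.float64(-0.1), np.float64(0.05)), (np.float64(-0.102), np.float64(0.05)), (np.float64(-0.104), np.float64(0.049)), (np.float64(-0.106), np.float64(0.049)), (np.float64(-0.108), np.float64(0.049)), (np.float64(-0.11), np.float64(0.049)), (np.float64(-0.112), np.float64(0.048)), (np.float64(-0.114), np.float64(0.051)), (np.float64(-0.116), np.float64(0.051)), (np.float64(-0.118), np.float64(0.051)), (np.float64(-0.134), np.float64(0.444)), (np.float64(-0.136), np.float64(0.447)), (np.float64(-0.138), np.float64(0.447)), (np.float64(-0.14), np.float64(0.448))]
104.875
```

View pics/shut.png

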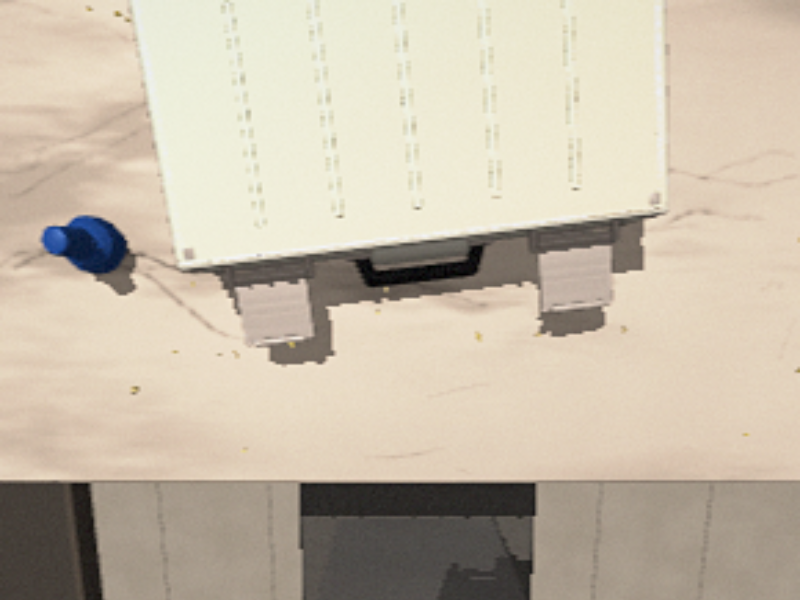

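The lid is shut: its panel is level at z≈0.083. Both clips stick straight out toward the robot, at (275,312) and (575,275). Next I fold them down.

```bash
cat > clip.py <<'E'
from h import *
a=.45; q=(R.from_euler('z',YAW)*R.from_euler('y',-a)*R.from_quat([1,0,0,0])).as_quat()
def E(x,y,z): return W(x-.0044,y,z-.0094)
robot.command_gripper(0.)
for y in (-.085,.085):
    robot.move_pose(E(-.104,y,.13),q); robot.movel(E(-.100,y,.075),v=.15)
    for e in ((-.100,.030),(-.100,.018)): print(robot.movel(E(e[0],y,e[1]),v=.06,f_stop=40),robot.get_state()['ft_force'].round(1))
    h=robot.movel(E(-.070,y,.017),v=.03,f_stop=35); s=robot.get_state(); print('push',h,tocase(s['tcp_pos']).round(4)+[.0044,0,.0094],s['ft_force'].round(1))
    robot.dwell(.3); robot.movel(E(-.11,y,.020),v=.1); robot.movel(E(-.115,y,.13),v=.2)
robot.move_pose([.31,.02,.26],quat(0)); im,d,P=grab('wrist'); save(cv2.resize(im[:200,110:400],(800,552)),'clips.png')
q=tocase(P).reshape(-1,3); k=(abs(q[:,1])<.11)&(q[:,0]>-.062)&(q[:,0]<.05)&(q[:,2]>.06)&(q[:,2]<.15)
A=np.c_[q[k,:2],np.ones(k.sum())]; print('plane',np.linalg.lstsq(A,q[k,2],rcond=None)[0],k.sum())
for y in (-.085,.085):
    k=(abs(q[:,1]-y)<.015)&(q[:,0]<-.07)&(q[:,0]>-.13)&(q[:,2]>.008)&(q[:,2]<.07); t=q[k]; b=(t[:,2]*200).round().astype(int)
    print(y,[(float(v/200),float(np.median(t[b==v][:,0]).round(3)),int((b==v).sum())) for v in np.unique(b)])
print(robot.get_state()['clock'])
E
python3 clip.py
```

```text
False [-0.4  0.5 -0.1]
False [0.4 0.5 0.8]
push True [-0.0828 -0.0835  0.0145] [-4.3 -2.6  0.3]
False [-0.  -0.5 -0. ]Traceback (most recent call last):
  File "clip.py", line 7, in <module>
    for e in ((-.100,.030),(-.100,.018)): print(robot.movel(E(e[0],y,e[1]),v=.06,f_stop=40),robot.get_state()['ft_force'].round(1))
                                                ~~~~~~~~~~~^^^^^^^^^^^^^^^^^^^^^^^^^^^^^^^^
station.PlanningError: the arm cannot follow that straight line within its joint ranges
```

```bash
python3 - <<'E'
from h import *
print(robot.get_state()['joint_positions'].round(2))
for a in (.45,.4,.35,.3):
  for yw in (0,-.5,.5):
    q=(R.from_euler('z',YAW)*R.from_euler('y',-a)*R.from_euler('z',yw)*R.from_quat([1,0,0,0])).as_quat()
    for e in ((-.1,.018),(-.075,.017)):
        j=robot.ik(W(e[0]-.0044,.085,e[1]-.0094),q); print(a,yw,e,None if j is None else np.round(j,2))
E
```

```text
[0.02 0.11 2.44 0.26 0.15 1.24]
0.45 0 (-0.1, 0.018) None
0.45 0 (-0.075, 0.017) None
0.45 -0.5 (-0.1, 0.018) None
0.45 -0.5 (-0.075, 0.017) None
0.45 0.5 (-0.1, 0.018) None
0.45 0.5 (-0.075, 0.017) None
0.4 0 (-0.1, 0.018) [0.03 0.15 2.41 0.17 0.19 1.33]
0.4 0 (-0.075, 0.017) [0.04 0.18 2.36 0.14 0.2  1.36]
0.4 -0.5 (-0.1, 0.018) [0.03 0.15 2.41 0.17 0.19 1.83]
0.4 -0.5 (-0.075, 0.017) [0.04 0.18 2.36 0.14 0.2  1.86]
0.4 0.5 (-0.1, 0.018) [0.03 0.15 2.41 0.17 0.19 0.83]
0.4 0.5 (-0.075, 0.017) [0.04 0.18 2.36 0.14 0.2  0.86]
0.35 0 (-0.1, 0.018) [0.03 0.15 2.36 0.09 0.28 1.41]
0.35 0 (-0.075, 0.017) [0.04 0.19 2.32 0.08 0.29 1.43]
0.35 -0.5 (-0.1, 0.018) [0.03 0.15 2.36 0.09 0.28 1.91]
0.35 -0.5 (-0.075, 0.017) [0.04 0.19 2.32 0.08 0.29 1.93]
0.35 0.5 (-0.1, 0.018) [0.03 0.15 2.36 0.09 0.28 0.91]
0.35 0.5 (-0.075, 0.017) [0.04 0.19 2.32 0.08 0.29 0.93]
0.3 0 (-0.1, 0.018) [0.04 0.16 2.32 0.06 0.36 1.45]
0.3 0 (-0.075, 0.017) [0.04 0.2  2.27 0.05 0.37 1.46]
0.3 -0.5 (-0.1, 0.018) [0.04 0.16 2.32 0.06 0.36 1.95]
0.3 -0.5 (-0.075, 0.017) [0.04 0.2  2.27 0.05 0.37 1.96]
0.3 0.5 (-0.1, 0.018) [0.04 0.16 2.32 0.06 0.36 0.95]
0.3 0.5 (-0.075, 0.017) [0.04 0.2  2.27 0.05 0.37 0.96]
```

```bash
sed -i 's/a=.45/a=.33/; s/x-.0044,y,z-.0094/x-.0055,y,z-.0087/; s/(-.085,.085):$/(.085,):/; s/\[.0044,0,.0094\]/[.0055,0,.0087]/' clip.py
sed -i '0,/robot.command_gripper(0.)/s//robot.movel(robot.get_state()["tcp_pos"]+[-.02,0,.08],v=.15)/' clip.py
python3 - <<'E'
s=open('clip.py').read(); i=s.rfind('for y in (.085,)'); s=s[:i]+s[i:].replace('(.085,)','(-.085,.085)',1); open('clip.py','w').write(s)
E
python3 clip.py
```

```text
False [-0.1 -0.1 -0.4]
False [0.2 1.  1.1]
push False [-0.0826  0.086   0.0125] [-22.4  -5.7  16.7]
plane [ 3.46902044e-05 -8.34722625e-04  8.30149965e-02] 5114
-0.085 [(0.01, -0.085, 6), (0.015, -0.083, 60), (0.02, -0.082, 13), (0.025, -0.082, 12), (0.03, -0.074, 41), (0.035, -0.073, 55), (0.04, -0.072, 34), (0.045, -0.072, 26), (0.05, -0.08, 152), (0.055, -0.072, 22), (0.06, -0.072, 20), (0.065, -0.072, 21)]
0.085 [(0.01, -0.085, 7), (0.015, -0.084, 56), (0.02, -0.083, 13), (0.025, -0.083, 14), (0.03, -0.074, 40), (0.035, -0.073, 53), (0.04, -0.072, 33), (0.045, -0.072, 28), (0.05, -0.081, 139), (0.055, -0.072, 21), (0.06, -0.072, 20), (0.065, -0.072, 18)]
118.7917
```

View pics/clips.png

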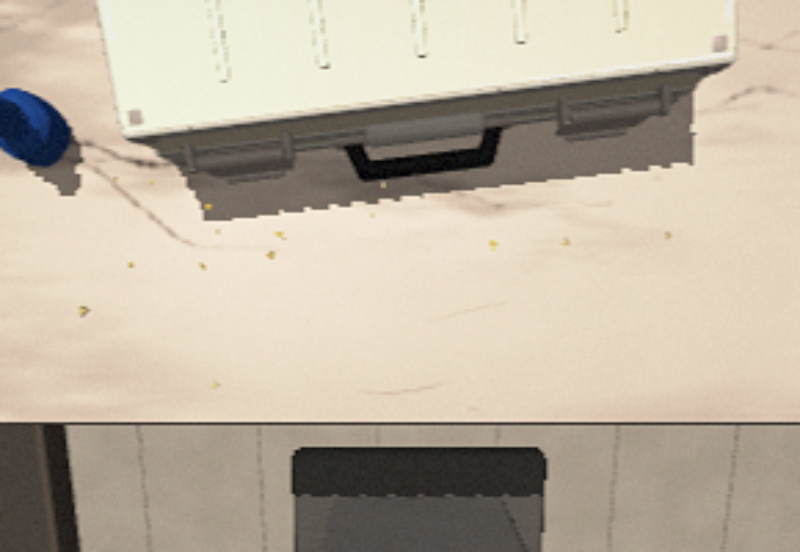

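Both clips are folded flat against the front, at (240,160) and (615,118), and the lid is level. Handing in.

```bash
python3 -c "
from h import *
print(robot.hand_in())"
```

```text
the job is handed in; nothing more can be done
None
```

I handed the job in at about 119 s of the 210 s limit: the four bottles stand in the front pockets, the one buffer on the desk lies flat in the right recess, the lid is shut level, both clips are folded down, and I left the blue look-alike, jars and stone wheel alone.

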